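Load a specimen stub with the spring tongs

ROBOT

A 7-joint arm with a two-finger parallel gripper is mounted at the origin on the work surface. World frame = base frame: x ahead of the robot, y to its left, z up, the work surface at z = 0. Lengths are in m, angles in degrees, forces in N, time in s.
With the tool pointing down it reaches from about 0.425 to 0.875 m from the base axis. Payload 9.9 kg.
Tool frame: the origin (TCP) lies midway between the tips of the shut fingers; the grasp point (between the pads) lies 19 mm behind it; x points along the fingers, z is the direction in which the jaws open and shut, and the axes are right-handed (so a half turn about x gives the same grasp; the last joint's range is limited). The gripper opens to 85 mm and grips with 20 to 120 N. Pads are 22 mm wide; open, the fingers measure 114 mm over their backs; the gripper's body (76 mm by 85 mm) begins 54 mm behind the grasp point. The pads swing forward as they close: fully open they stand 13 mm farther back than shut.
Start: joints at [-4.801, 32.985, 1.427, 82.34, -0.859, 64.687, -3.237], TCP at [0.675, 0, 0.231] pointing down, gripper open.
Joint ranges: [-157.87, 157.87], [-19.46, 123.44], [-87.15, 90], [11.01, 140.99], [-62.26, 242.26], [9.8, 113.94], [-161.44, 161.44]. Speed limits (degrees/s): [127.2, 127.2, 172.46, 172.46, 180, 180, 180].

INTERFACE

Orientations are given as a 3x3 rotation matrix whose columns are the frame's x, y, z axes.
In Python, from station import arm gives the robot as it stands.
- The arm moves only by the shell command python3 -m creep 'ROWS' [FORCE]. ROWS is JSON, one flat list of numbers, 7 for each row, row after row: the shift along the world's x, y, z in m, then the turn, a rotation vector about the world's x, y, z in degrees, then the finger opening in m, from 0 to 0.0854. In form: [tx, ty, tz, rx, ry, rz, hand, tx, ty, tz, rx, ry, rz, hand, ...]. A call has 1 to 5 rows; each row shifts and turns the commanded pose from where the row before left it; what a row does not reach is not made up. A row lasts 1/8 s, in which the tool goes at most 62.5 mm and 10.7 degrees, less where a joint would pass 70% of its speed; a pose out of reach is approached as far as the arm can. A call is refused whole if a number of a shift passes 0.0625 or a number of a turn 10.7, either way. A call with a gripper value outside its range is refused whole. The fingers move at their own pace and stop on an object; FORCE is the grip in N (left out, the last holds). Time passes only in rows, so rows that do not move let the fingers close. It gives the time, the measured TCP pose, the force and the opening at its end, in the units of the state.
- arm.sense(): the state, without advancing time (a new reading comes with each control period).
- arm.capture(name): name is "scene" or "side" or "wrist"; returns (picture, depth): 400x640x3 uint8, red, green, blue; 400x640 float32, m along the optical axis (not along the pixel's ray), 0 where there is no reading.
- arm.camera_info(name): a dict with "fov_y" (degrees; the focal length in pixels is half the picture's height over the tangent of half this angle, whatever the lens; pixels are square), "cx", "cy" (the principal point, pixels), "world_from_camera" (4x4, takes a point from camera to world coordinates). Camera axes: x right, y down, z forward; pixel columns grow to the right and rows downward; lengths in m; the calibration is good to about 2 mm. A picture is of the moment at which its call begins: read the wrist's pose just before it. camera_info takes no time and is no camera call; for the wrist camera it gives the pose at the moment of the call.
- arm.finish_job(): hands the job in, once; it reports no verdict.
Trained networks look in the newest picture that a camera, given by its name, has taken for a name from the list of things; names that differ only in an ending like _2 or _b are one class to them, and where a whole thing is asked for, a point or a joint stands for the part that bears it (a point fixed in the world has none). Each returns a list of dicts, best first, with "p" (0 to 1); they miss things now and then, are a little off and sometimes report something else, mostly with a low value. They report only what shows in the picture. A call takes as long as a camera call. They do not tell look-alikes from the thing itself.
- arm.find_in(camera, query): "position" ([x, y, z] in m, in the coordinates of the camera as it stood for that picture, good to about 4 mm: the middle of the surface that is visible of it).
- arm.trace(camera, query): "region" (400x640 bool, what is visible of it).
- arm.spot_point(camera, query): "position" ([x, y, z] in m, in the coordinates of the camera as it stood for that picture, good to about 4 mm: a listed point, or the origin of a listed thing).
The state is a dict: "t": time; "joint_positions": joint angles; "qd": joint speeds; "joint_torque": joint torques, N m; "tcp_pos": TCP position; "tool_rot": TCP orientation; "contact_force": force on the tool from outside, world axes, zero at the start; "moment": the same for the moment, N m; "finger_gap": opening from 0.0 (shut) to 1.0 (fully open).
Only numpy, scipy, OpenCV 4.12 (cv2) and the standard library are available. Lean on these libraries where they do the work, as an engineer would, in place of code of your own. Each camera call takes 0.05 s, during which the arm holds its last target.

TASK

Take the spring tongs from their rest and, handling it only with them, put the round-headed specimen stub stem first into the loading block's bore, down past the stiff lift pin until its head is fully home on the brass seat ring. Press it there firmly, with about 14 N (at least 10 N, never over 20 N) for half a second, then release it and stand the tongs back in their rest. Leave the square-headed stub and everything else alone.

Things in the scene. Friction and masses are not known exactly. Their poses are not given: they have to be found in the camera images.
- tongs_grip (a point): Spring tongs, 108 mm tall, 80 g, tips down in the rest. Point on their axis, 77 mm above the tips, half-way up the black grip pads (18 mm wide, 40 mm high). z up, y is the squeezing direction. Over the pads' outsides: 52 mm free, 40 mm gripping the round head, 34 mm fully shut. Spring: 4 N to start, 8 N at 40 mm. Held at 48 mm they stay in the fingers, jaws 4 mm clear of the head each side.
- tongs_tips (a point): Point on the tongs' axis at the level of the jaw tips. Each jaw is a V, 6 mm high and 25 mm wide (x), that centres the round head on the axis; both measure 44 mm over all in y when free. Above each V a step reaches inward: lowered over the head, held at 48 mm, the steps come to rest on the head's top, with the tips then 6 mm below that top; through them the tongs push the stub down.
- tongs_ledge (a point): Point on the tongs' axis at the top of the two ledges, 55 mm above the tips. A ledge sticks out of each leg just below its grip pad (66 mm over both, free), on which fingertips can push down. Above the pads is the tongs' head, 34 mm wide in y, 20 mm in x, from 96 to 108 mm above the tips. The legs stay parallel as they move.
- rest_mouth (a point): The tongs' rest: white plastic open box fixed to the bench, on a 75 x 95 mm foot. Point at the centre of its mouth, 40 mm above the bench. Inside 34 mm (x) by 56 mm (y), floor 5 mm above the bench; the tongs stand on that floor, their squeezing direction along y of the rest.
- stub_head (a point): Aluminium specimen stub with a round head (22 mm diameter, 9 mm high) on a stem (12 mm diameter, 20 mm long, foot chamfered 1.5 mm), 30 g, hanging by its head in the hole of a grey stand. Point at the centre of the head: 4.5 mm below its top, 4.5 mm above its underside, 24.5 mm above the stem's foot. z is up.
- square_head (a point): The other aluminium stub, with a square head 20 x 20 mm and 14 mm high, on a like stand; leave it. Point at the centre of its head.
- stand_a: Grey plastic stand, 42 x 42 x 24 mm, fixed, with a 15 mm hole: the round-headed stub hangs in it. Origin at the centre of its underside.
- stand_b: The same kind of stand, with the square-headed stub. Origin at the centre of its underside.
- block_foot (a point): Dark steel loading block, 64 x 64 x 32 mm, fixed to the bench on a 100 x 80 mm black foot plate. Point at the centre of its underside, z up. Around the bore a brass seat ring (29 mm outside, 17 mm inside) stands out of the block's top face by 1 to 13 mm: it is screwed to another height each time, not measured, and does not give. The stub's head comes to rest on it.
- bore_mouth (a point): Centre of the bore in the block's top face, inside the ring. The bore is 13.3 mm wide, chamfered 1.5 mm, open through. The top of a brass lift pin lies 4 to 6 mm down at the start; it slides down stiffly (4 N) and stays where it is pushed. With the stub home on the ring its point is 5.5 to 17.5 mm above this point, as the ring stands. The force must rise well past 4 N there.
- dish: Flat glass dish, 72 mm wide, 14 mm high.
- oil: Small amber bottle, 34 mm wide, 65 mm high.
- slide_box: Blue slide box lying, 85 x 30 x 22 mm.
- jar: Glass jar with white cap, 44 mm wide, 45 mm high.
- marker: Thick white marker lying, 120 mm long, 18 mm wide, 14 mm high, along its y.
- spacer: Steel ring lying, 36 mm wide, 12 mm high.
- beaker: Glass beaker, 60 mm wide, 70 mm high.
Things that resemble listed ones, but are neither listed nor needed, are in the scene too. What is shaped like the part that bears tongs_grip but pink is not meant. Leave any orange look-alike of the part that bears rest_mouth alone.

How it is judged:
By the outcome, as a careful person would: the job done as asked, in the order asked, and still so for the second after the job is handed in, with the robot touching nothing.
It also fails if it takes over 58 s, if anything falls off the work surface, if the arm or the gripper's body presses on something with over 40 N, if the wrist force passes 120 N, or if a joint passes its speed limit or range.

## Working session

There is one attempt and no reset: what is moved stays moved. The work goes in short steps, Python scripts to look and compute and a shell command to move; the robot and the scene stay as the last step left them, time stands still between calls to the robot, and variables do not carry over. Pictures are saved under pics/ and viewed, and the job is handed in when it is done.

```bash
ls; mkdir -p pics; cat > h.py <<'E'
import numpy as np, cv2
from station import arm
def K(n):
    c=arm.camera_info(n); f=200/np.tan(np.radians(c["fov_y"])/2); return f,c["cx"],c["cy"],np.array(c["world_from_camera"])
def w(n,p,T=None):
    T=K(n)[3] if T is None else T
    return T[:3,:3]@np.array(p)+T[:3,3]
def save(n,img,s=1):
    cv2.imwrite("pics/"+n+".png",cv2.cvtColor(img,cv2.COLOR_RGB2BGR))
def cloud(n,d):
    f,cx,cy,T=K(n); v,u=np.mgrid[:400,:640]
    P=np.stack([(u-cx)/f*d,(v-cy)/f*d,d],-1); W=P@T[:3,:3].T+T[:3,3]; W[d==0]=np.nan; return W
def proj(n,p):
    f,cx,cy,T=K(n); q=T[:3,:3].T@(np.array(p)-T[:3,3]); return np.round([f*q[0]/q[2]+cx,f*q[1]/q[2]+cy],1)
E
python3 - <<'E'
from h import *
np.set_printoptions(precision=4,suppress=True)
for n in ("scene","side","wrist"):
    p,d=arm.capture(n); save(n+"0",p); np.save(n+"0.npy",d)
    print(n,K(n))
    for q in ("tongs_grip","tongs_tips","rest_mouth","stub_head","square_head","block_foot","bore_mouth"):
        print(n,q,[(round(r["p"],2),w(n,r["position"]),proj(n,w(n,r["position"]))) for r in arm.spot_point(n,q)])
print(arm.sense())
E
```

```text
pics
scene (np.float64(492.10251584655373), 318.8260141296807, 194.6466837104952, array([[-0.6468,  0.6085, -0.4597,  1.1619],
       [ 0.7627,  0.5171, -0.3886,  0.4842],
       [ 0.0012, -0.6019, -0.7986,  1.1774],
       [ 0.    ,  0.    ,  0.    ,  1.    ]]))
scene tongs_grip [(0.76, array([ 0.6536, -0.2372,  0.0753]), array([240.2, 187.9])), (0.48, array([ 0.5136, -0.2462,  0.0799]), array([271.9, 157. ]))]
scene tongs_tips [(0.92, array([ 0.6572, -0.2353,  0.    ]), array([243. , 204.6])), (0.55, array([ 0.5133, -0.2434,  0.0069]), array([274.4, 173.1]))]
scene rest_mouth [(0.84, array([ 0.3728, -0.5245,  0.0405]), array([241.8, 100.7])), (0.69, array([ 0.5147, -0.2444,  0.0373]), array([273.1, 166.8])), (0.58, array([ 0.7355, -0.1501, -0.005 ]), array([244.5, 238.7]))]
scene stub_head [(0.41, array([ 0.4841, -0.0703,  0.0261]), array([323.6, 192.5]))]
scene square_head [(0.42, array([ 0.6323, -0.0404,  0.0308]), array([297.5, 229.5]))]
scene block_foot [(0.56, array([ 0.5036,  0.2518, -0.0012]), array([410. , 264.2]))]
scene bore_mouth [(0.82, array([0.496 , 0.2477, 0.0313]), 
[... 2170 characters left out ...]
.6324, -0.0452,  0.0294]), array([288.9, 210.7]))]
wrist block_foot []
wrist bore_mouth [(0.21, array([ 0.4856, -0.0754,  0.0295]), array([166.6, 234.5]))]
{'t': 1.2, 'joint_positions': array([-4.8019, 32.9844,  1.4254, 82.3393, -0.8597, 64.6875, -3.2374]), 'qd': array([ 0.0423,  0.0283,  0.0074, -0.075 ,  0.1058,  0.0413, -0.0157]), 'joint_torque': array([  0.0002, -76.552 ,   2.2489, -28.6302,   0.0154,   0.0028,
        -0.0001]), 'tcp_pos': array([0.675 , 0.    , 0.2313]), 'tool_rot': array([[-0., -0.,  1.],
       [ 0.,  1.,  0.],
       [-1.,  0., -0.]]), 'contact_force': array([ 0.3303,  0.6134, -0.0456]), 'moment': array([-0.0097, -0.051 , -0.0063]), 'finger_gap': 0.9973189647327013}
```

View pictures.

View pics/scene0.png

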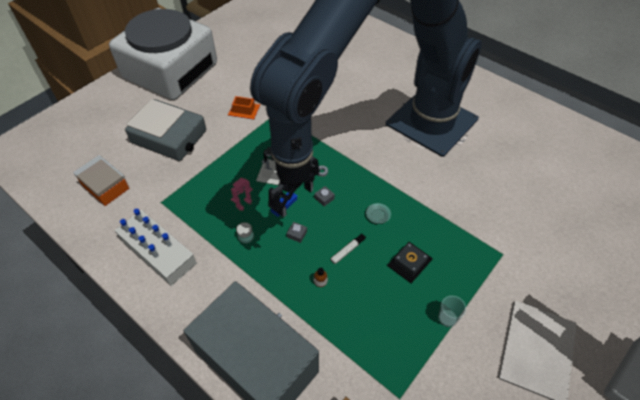

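View pics/side0.png

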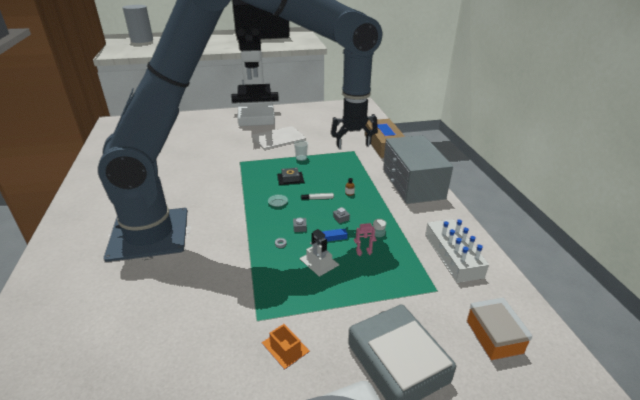

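View pics/wrist0.png

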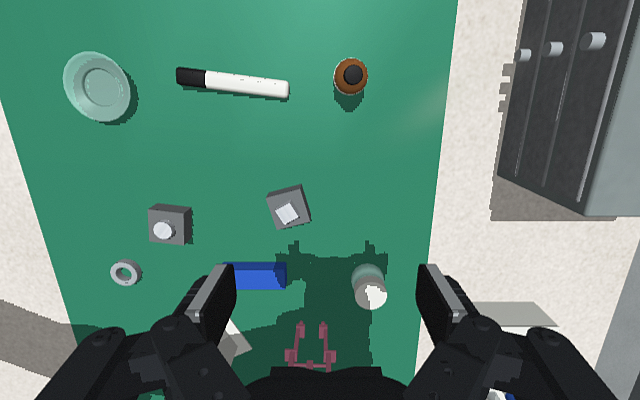

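```bash
python3 - <<'E'
import cv2,numpy as np
a=cv2.imread("pics/scene0.png");b=cv2.imread("pics/side0.png")
c=cv2.resize(a[110:230,200:340],None,fx=4,fy=4,interpolation=2)
cv2.imwrite("pics/crop_s.png",c)
cv2.imwrite("pics/crop_d.png",cv2.resize(b[160:280,250:400],None,fx=5,fy=5,interpolation=2))
E
```

```text
(no output)
```

View pics/crop_s.png

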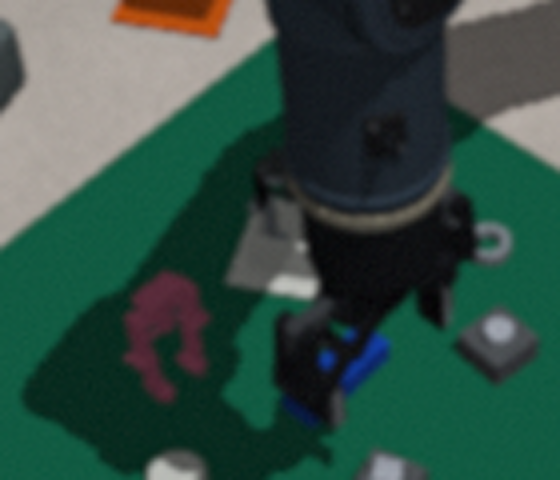

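View pics/crop_d.png

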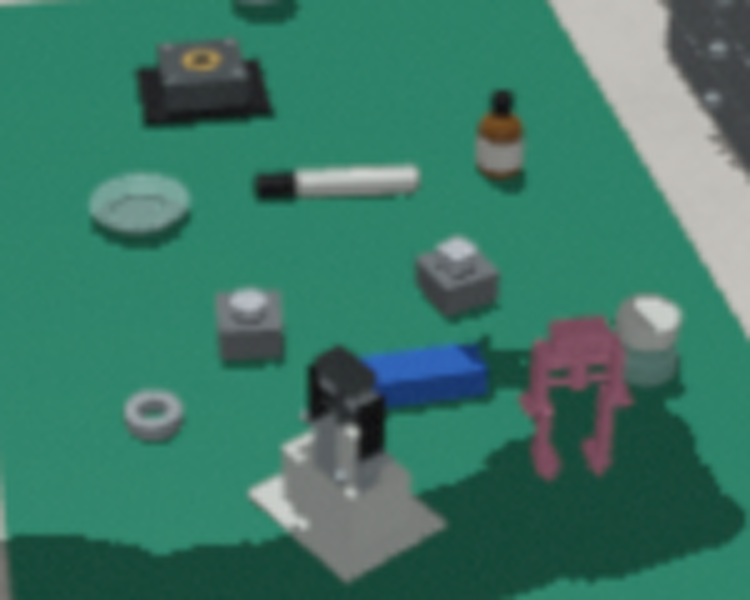

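Tongs candidates: the pink pair at side px (365,240) and scene (241,190), and the black-and-white pair in the white rest at side (319,245). The second fits: it stands in the white rest and isn't pink. The orange rest at side (285,343) is excluded. The stub candidates are the round head at wrist px (164,229) and the square head at (288,212). I'll confirm these with a closer wrist view.

```bash
python3 -m creep '[-0.04,-0.04,0.015,0,0,0,0.0854,-0.04,-0.04,0.015,0,0,0,0.0854,-0.04,-0.04,0.01,0,0,0,0.0854,-0.04,-0.04,0,0,0,0,0.0854,0,0,0,0,0,0,0.0854]'
python3 - <<'E'
from h import *
np.set_printoptions(precision=4,suppress=True)
n="wrist"
p,d=arm.capture(n); save("wrist1",p); np.save("wrist1.npy",d); np.save("T1.npy",K(n)[3])
for q in ("tongs_grip","tongs_tips","tongs_ledge","rest_mouth","stub_head","square_head","stand_a"):
        print(n,q,[(round(r["p"],2),w(n,r["position"]),proj(n,w(n,r["position"]))) for r in arm.spot_point(n,q)])
print(arm.sense()["tcp_pos"])
E
```

```text
t: 1.82
tcp_pos: [0.512, -0.1641, 0.2721]
tool_rot: [[-0.0, 0.007, 1.0], [-0.002, 1.0, -0.007], [-1.0, -0.002, -0.0]]
contact_force: [0.1, -0.3, 0.5]
finger_gap: 1.001
wrist tongs_grip [(0.7, array([ 0.5125, -0.2434,  0.082 ]), array([323.3, 245.1])), (0.61, array([ 0.6623, -0.2296,  0.0783]), array([452.5, 232.7])), (0.29, array([ 0.5164, -0.2392,  0.0057]), array([326.5, 217.5]))]
wrist tongs_tips [(0.72, array([ 0.5188, -0.2367,  0.0051]), array([327.7, 216.4])), (0.68, array([ 0.6636, -0.2277, -0.0005]), array([431.6, 208.9])), (0.45, array([ 0.6324, -0.04  ,  0.0014]), array([423. ,  62.1]))]
wrist tongs_ledge [(0.91, array([ 0.6618, -0.231 ,  0.0543]), array([443.8, 227.2])), (0.78, array([ 0.5163, -0.2373,  0.0635]), array([325.8, 234.8])), (0.51, array([ 0.6323, -0.0389,  0.0292]), array([430.3,  59.1]))]
wrist rest_mouth [(0.84, array([ 0.3789, -0.5197,  0.0367]), array([238.3, 391.2])), (0.74, array([ 0.5141, -0.2382,  0.041 ]), array([324. , 228.2]))]
wrist stub_head [(0.74, array([ 0.4859, -0.0644,  0.0312]), array([299.3,  83.3])), (0.19, array([ 0.6323, -0.0399,  0.031 ]), array([431.1,  60. ]))]
wrist square_head [(0.84, array([ 0.6365, -0.0402,  0.0283]), array([434.2,  60.3]))]
wrist stand_a [(0.85, array([ 0.6307, -0.0415,  0.0011]), array([422. ,  63.6]))]
[ 0.5156 -0.1591  0.271 ]
```

View pics/wrist1.png

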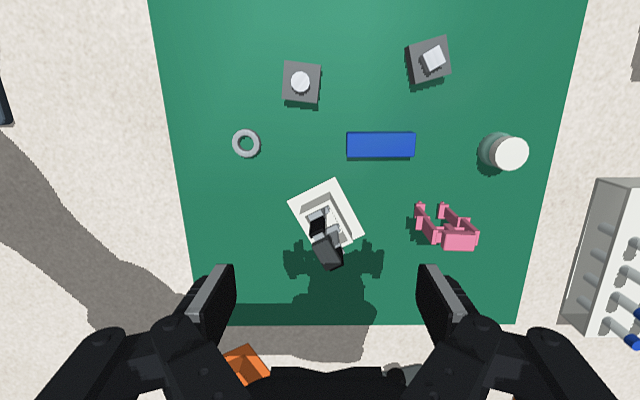

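```bash
cat > an.py <<'E'
from h import *
np.set_printoptions(precision=4,suppress=True)
n="wrist"
print(arm.sense()["tcp_pos"])
p,d=arm.capture(n); save("wrist2",p); np.save("wrist2.npy",d); T=K(n)[3]; np.save("T2.npy",T)
W=cloud(n,d); np.save("W2.npy",W)
c=p[165:285,270:390]; save("crop2",cv2.resize(c,None,fx=5,fy=5,interpolation=cv2.INTER_CUBIC))
def rect(m,name):
    P=W[m]; 
    if len(P)<8: print(name,len(P));return
    r=cv2.minAreaRect((P[:,:2]*1000).astype(np.float32)); print(name,len(P),"med z",np.median(P[:,2]),"rect c",np.array(r[0]),"size",r[1],"ang",r[2],"mean",P[:,:2].mean(0)*1000)
reg=(np.hypot(W[...,0]-.513,W[...,1]+.245)<.09)
for lo,hi in ((.105,.13),(.085,.103),(.036,.045),(.002,.009)):
    rect(reg&(W[...,2]>lo)&(W[...,2]<hi),(lo,hi))
for nm,cx,cy in (("round",.485,-.066),("square",.635,-.04)):
    rg=np.hypot(W[...,0]-cx,W[...,1]-cy)<.04
    rect(rg&(W[...,2]>.028)&(W[...,2]<.045),nm+" head")
    rect(rg&(W[...,2]>.019)&(W[...,2]<.027),nm+" stand")
E
python3 an.py
```

```text
[ 0.5156 -0.1591  0.271 ]
(0.105, 0.13) 597 med z 0.11289113209375112 rect c [ 511.2656 -244.9569] size (20.631425857543945, 34.17580795288086) ang 27.422080993652344 mean [ 511.4127 -243.086 ]
(0.085, 0.103) 259 med z 0.09955893286195011 rect c [ 511.7401 -244.724 ] size (18.440940856933594, 52.32521057128906) ang 26.81485939025879 mean [ 506.4307 -232.2076]
(0.036, 0.045) 483 med z 0.039922059885630246 rect c [ 511.3618 -244.9235] size (44.1016960144043, 66.23019409179688) ang 27.400531768798828 mean [ 513.4251 -234.3114]
(0.002, 0.009) 2436 med z 0.0035071333359302237 rect c [ 511.7548 -245.7159] size (175.5018310546875, 178.27590942382812) ang 50.409481048583984 mean [ 512.4824 -231.4346]
round head 304 med z 0.033042922037167605 rect c [482.9322 -68.4219] size (20.521345138549805, 20.246315002441406) ang 0.05706825107336044 mean [483.1106 -68.25  ]
round stand 1098 med z 0.024057018077003833 rect c [482.9842 -68.1873] size (41.92007064819336, 42.20163345336914) ang 82.65567016601562 mean [483.3581 -67.7532]
square head 409 med z 0.03777340430601722 rect c [629.887  -45.7424] size (20.2938232421875, 19.98779296875) ang 29.823505401611328 mean [628.9342 -45.9272]
square stand 1110 med z 0.0239198939629294 rect c [630.1031 -45.6319] size (42.4988899230957, 42.021759033203125) ang 15.350441932678223 mean [628.3928 -45.5979]
```

View pics/crop2.png

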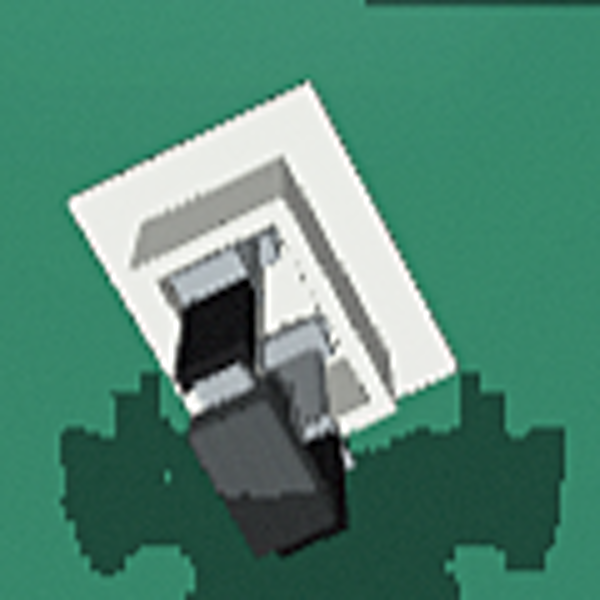

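The wrist crop confirms the black-and-grey tongs in the white rest: head at about (325,255) in the wrist picture, long axis along world 117.4° (equivalently −62.6°), centre (0.5115,−0.2449). The round stub is at (300,82), world (0.483,−0.068). I'll turn −62.6° and move over the tongs.

```bash
python3 -m creep '[-0.001,-0.017,-0.016,0,0,-10.5,0.0854,-0.001,-0.017,-0.016,0,0,-10.5,0.0854,-0.001,-0.017,-0.016,0,0,-10.5,0.0854,-0.001,-0.017,-0.016,0,0,-10.5,0.0854,0,-0.017,-0.016,0,0,-10.5,0.0854]'
python3 -m creep '[0,0,0,0,0,-10.1,0.0854,0,0,0,0,0,0,0.0854,0,0,0,0,0,0,0.0854]'
sed -e 's/wrist2/wrist3/;s/crop2/crop3/;s/T2.npy/T3.npy/;s/W2.npy/W3.npy/' an.py > an3.py; python3 an3.py; python3 -c "
from station import arm;print(arm.sense())"
```

```text
t: 2.9
tcp_pos: [0.5113, -0.2452, 0.1907]
tool_rot: [[-0.0, 0.797, 0.605], [-0.0, 0.605, -0.797], [-1.0, -0.0, 0.0]]
contact_force: [0.8, 0.1, 0.3]
finger_gap: 1.0
t: 3.28
tcp_pos: [0.5114, -0.2446, 0.1914]
tool_rot: [[0.0, 0.886, 0.464], [-0.0, 0.464, -0.886], [-1.0, 0.0, 0.0]]
contact_force: [-0.3, -0.1, -0.0]
finger_gap: 1.004
[ 0.5114 -0.2446  0.1914]
(0.105, 0.13) 1223 med z 0.11299628106941961 rect c [ 512.2732 -245.3377] size (20.414264678955078, 34.12811279296875) ang 26.511884689331055 mean [ 513.5145 -244.9792]
(0.085, 0.103) 531 med z 0.10008439543179765 rect c [ 512.6323 -245.3319] size (18.49689483642578, 51.78385543823242) ang 26.299232482910156 mean [ 513.7069 -244.433 ]
(0.036, 0.045) 623 med z 0.04009622167510318 rect c [ 512.259  -245.3924] size (44.25529098510742, 66.00170135498047) ang 27.479652404785156 mean [ 526.1614 -237.8967]
(0.002, 0.009) 4856 med z 0.003674188249321475 rect c [ 513.6467 -245.193 ] size (178.33094787597656, 177.32810974121094) ang 66.57665252685547 mean [ 522.3828 -239.6038]
round head 496 med z 0.03298924721069857 rect c [483.9243 -68.4855
[... 427 characters left out ...]
'qd': array([ 2.60426257e-01, -1.72532871e-01,  5.97789792e-02,  4.59325451e-02,
       -2.20940763e-04, -2.52852911e-02, -6.22997996e-01]), 'joint_torque': array([-1.32826343e-01, -6.18390942e+01,  5.96940458e+00, -2.44744796e+01,
        1.12757631e-02, -6.86396888e-04,  1.84409239e-02]), 'tcp_pos': array([ 0.51130923, -0.24460521,  0.19144105]), 'tool_rot': array([[ 3.34229698e-04,  8.85936604e-01,  4.63806233e-01],
       [ 5.56554288e-05,  4.63806242e-01, -8.85936661e-01],
       [-9.99999943e-01,  3.21919677e-04,  1.05710639e-04]]), 'contact_force': array([ 0.63103417,  0.42133796, -0.00212817]), 'moment': array([-0.00550928, -0.05223112,  0.01041746]), 'finger_gap': 1.005509060382804}
```

View pics/wrist3.png

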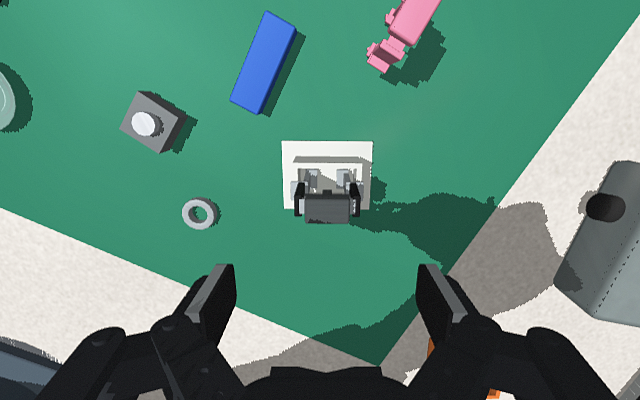

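```bash
python3 -m creep '[0.0007,-0.0005,-0.04,0,0,0,0.0854,0,0,-0.04,0,0,0,0.0854,0,0,-0.03,0,0,0,0.0854,0,0,-0.015,0,0,0,0.0854,0,0,0,0,0,0,0.0854]'
python3 -m creep '[0,0,-0.006,0,0,0,0.07,0,0,0,0,0,0,0.07]' 20
```

```text
t: 3.95
tcp_pos: [0.5115, -0.2454, 0.066]
tool_rot: [[-0.001, 0.887, 0.461], [0.001, 0.461, -0.887], [-1.0, -0.001, -0.001]]
contact_force: [-0.9, -0.9, 0.8]
finger_gap: 0.999
t: 4.2
tcp_pos: [0.512, -0.2456, 0.0608]
tool_rot: [[0.001, 0.888, 0.46], [-0.0, 0.46, -0.888], [-1.0, 0.001, 0.001]]
contact_force: [-0.4, -0.6, -0.5]
finger_gap: 0.821
```

```bash
python3 -m creep '[0,0,0,0,0,0,0.048,0,0,0,0,0,0,0.048,0,0,0,0,0,0,0.048]' 30
python3 - <<'E'
from h import *
p,d=arm.capture("wrist"); save("wrist4",p); print(arm.sense()["finger_gap"]*85.4,arm.sense()["contact_force"],arm.sense()["tcp_pos"])
E
```

```text
t: 4.58
tcp_pos: [0.5122, -0.2458, 0.0612]
tool_rot: [[0.001, 0.888, 0.46], [-0.001, 0.46, -0.888], [-1.0, 0.001, 0.001]]
contact_force: [0.1, 0.8, 4.8]
finger_gap: 0.565
48.0267025502535 [-0.04745004  0.09981285  4.27808344] [ 0.51224865 -0.24579046  0.06115753]
```

View pics/wrist4.png

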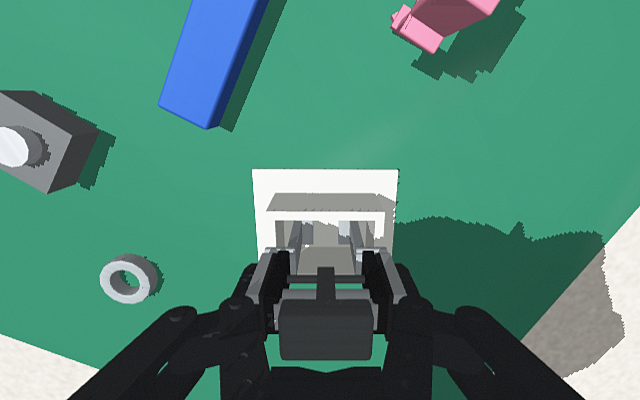

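```bash
python3 -m creep '[0,0,0.005,0,0,0,0.048,0,0,0.015,0,0,0,0.048,0,0,0.025,0,0,0,0.048,0,0,0.025,0,0,0,0.048,0,0,0,0,0,0,0.048]'
python3 - <<'E'
from h import *
p,d=arm.capture("wrist"); save("wrist5",p); np.save("d5.npy",d); print(arm.sense()["finger_gap"]*85.4,arm.sense()["contact_force"],arm.sense()["tcp_pos"])
for n in ("side","scene"):
  q,_=arm.capture(n)
  save(n+"5",cv2.resize(q[130:290,220:420],None,fx=4,fy=4,interpolation=2)[:600])
E
```

```text
t: 5.25
tcp_pos: [0.5128, -0.2462, 0.1328]
tool_rot: [[0.004, 0.888, 0.46], [-0.002, 0.46, -0.888], [-1.0, 0.003, 0.003]]
contact_force: [-0.4, 0.6, -1.4]
finger_gap: 0.564
48.03114050825002 [-0.03364749  1.06074377 -0.67951576] [ 0.51219312 -0.24565863  0.13151768]
```

View pics/wrist5.png

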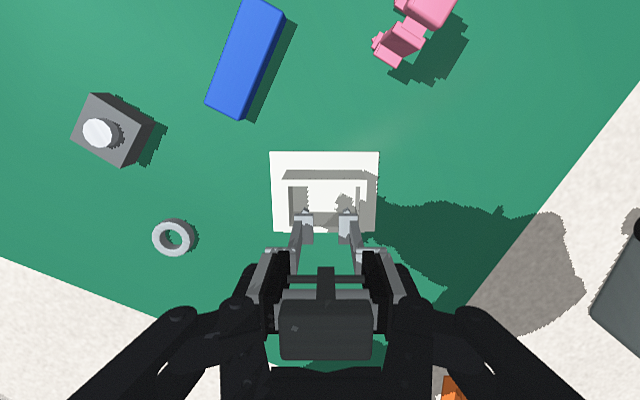

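View pics/side5.png

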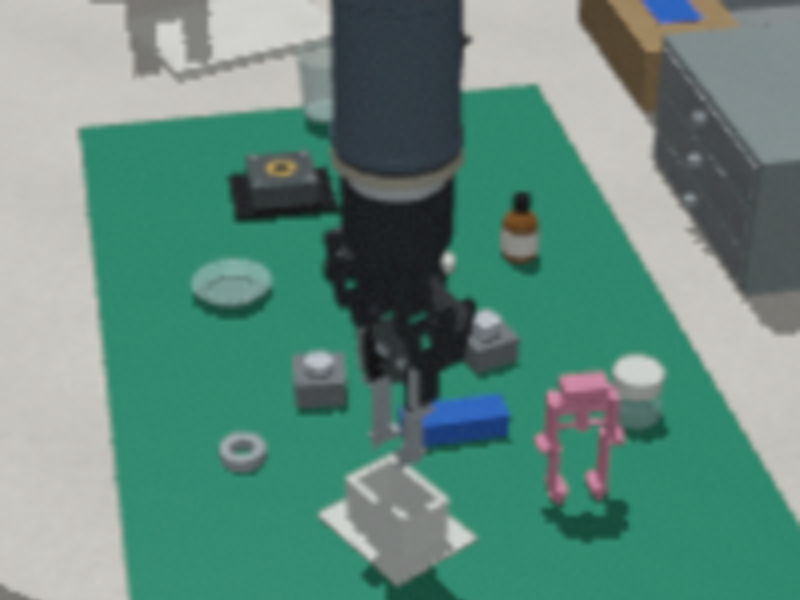

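```bash
cat > rel.py <<'E'
from h import *
np.set_printoptions(precision=2,suppress=True)
def rel(tag):
    s=arm.sense(); T=K("wrist")[3]
    p,d=arm.capture("wrist"); save(tag,p); W=cloud("wrist",d)
    R=np.array(s["tool_rot"]); o=np.array(s["tcp_pos"])
    L=(W-o)@R*1000  # tool coords mm: x fwd(down), y, z open
    print("tcp",o*1000,"F",s["contact_force"])
    return p,d,W,L,o,R
def box(L,m):
    P=L[m]; 
    if len(P)<5: return len(P)
    r=cv2.minAreaRect(P[:,:2].astype(np.float32)); return len(P),r
E
python3 - <<'E'
from rel import *
p,d,W,L,o,R=rel("wrist6")
near=(np.abs(L[...,1])<25)&(np.abs(L[...,2])<30)
m=near&(L[...,0]<-44)&(L[...,0]>-60)
P=L[m]; print("tongs top",len(P),P.min(0),P.max(0),np.median(P[:,0]))
for lo,hi in ((30,58),(44,58),(-3,3),(-12,-4)):
    P=L[near&(L[...,0]>lo)&(L[...,0]<hi)]; print(lo,hi,len(P),P.min(0),P.max(0)) if len(P) else 0
rg=np.hypot(W[...,0]-.484,W[...,1]+.0685)<.04
m=rg&(W[...,2]>.030)&(W[...,2]<.045); P=W[m]*1000
print("stub",len(P),cv2.minEnclosingCircle(P[:,:2].astype(np.float32)),P[:,2].mean())
E
```

```text
tcp [ 511.43 -245.23  130.06] F [-0.34  0.1  -1.22]
tongs top 6368 [-59.95 -10.13 -29.99] [-44.    14.43  29.99] -51.35955338668126
30 58 1122 [ 30.03 -10.18 -20.2 ] [57.11 12.11 20.22]
44 58 897 [ 44.   -10.18 -20.16] [57.11 12.11 20.22]
-3 3 632 [ -3.    -6.03 -29.95] [ 2.96  9.55 29.84]
-12 -4 575 [-12.    -7.87 -29.89] [-4.03 11.61 29.92]
stub 724 ((483.4043273925781, -68.32608032226562), 11.598209381103516) 32.7083524498729
```

```bash
python3 -m creep '[-0.007,0.03,0,0,0,0,0.048,-0.007,0.05,0,0,0,0,0.048,-0.007,0.05,0,0,0,0,0.048,-0.007,0.04,0,0,0,0,0.048,0,0.0065,0,0,0,0,0.048]'
python3 -m creep '[0,0,0,0,0,0,0.048,0,0,0,0,0,0,0.048]'
python3 - <<'E'
from rel import *
p,d,W,L,o,R=rel("wrist7")
rg=np.hypot(W[...,0]-.484,W[...,1]+.0685)<.04
for a,b in ((.030,.045),(.019,.027)):
  m=rg&(W[...,2]>a)&(W[...,2]<b); P=W[m]*1000
  print("stub",len(P),cv2.minEnclosingCircle(P[:,:2].astype(np.float32)),cv2.minAreaRect(P[:,:2].astype(np.float32)),P[:,2].mean())
near=(np.abs(L[...,1])<25)&(np.abs(L[...,2])<30)
for lo,hi in ((30,58),(44,58)):
    P=L[near&(L[...,0]>lo)&(L[...,0]<hi)]; print(lo,hi,len(P),P.min(0),P.max(0)) if len(P) else 0
E
```

```text
t: 6.08
tcp_pos: [0.4827, -0.0659, 0.1296]
tool_rot: [[-0.002, 0.886, 0.464], [0.001, 0.464, -0.886], [-1.0, -0.001, -0.002]]
contact_force: [-0.1, -1.2, -1.4]
finger_gap: 0.561
t: 6.32
tcp_pos: [0.4838, -0.0705, 0.1301]
tool_rot: [[-0.0, 0.889, 0.458], [-0.001, 0.458, -0.889], [-1.0, -0.0, 0.001]]
contact_force: [-0.8, 0.6, -0.7]
finger_gap: 0.561
tcp [483.78 -70.47 130.14] F [-0.77  0.62 -0.74]
stub 554 ((483.88934326171875, -68.25277709960938), 10.98448657989502) ((484.01483154296875, -68.31322479248047), (21.08588981628418, 20.922649383544922), 27.244319915771484) 33.022316380543245
stub 1847 ((483.4666748046875, -68.26744079589844), 29.674518585205078) ((483.5810546875, -68.26764678955078), (42.378501892089844, 42.397377014160156), 82.57185363769531) 24.00478038958995
30 58 1107 [ 30.15 -10.3  -20.18] [56.22 12.31 20.32]
44 58 862 [ 44.   -10.3  -20.01] [56.22 12.31 20.3 ]
```

View pics/wrist7.png

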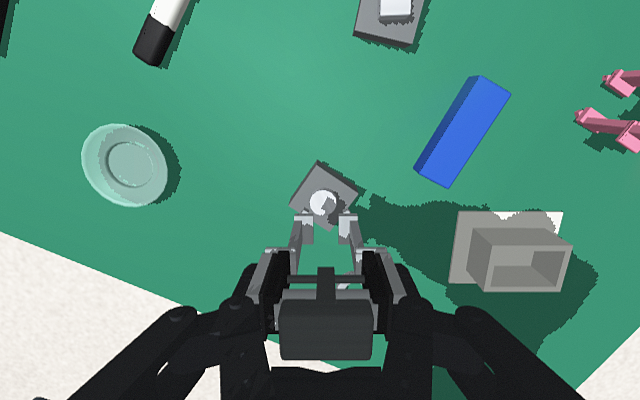

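```bash
python3 -m creep '[0,0.002,-0.01,0,0,0,0.048,0,0,-0.015,0,0,0,0.048,0,0,-0.012,0,0,0,0.048,0,0,-0.004,0,0,0,0.048,0,0,0,0,0,0,0.048]'
python3 -m creep '[0,0,-0.003,0,0,0,0.048,0,0,0,0,0,0,0.048]'
python3 - <<'E'
from rel import *
p,d,W,L,o,R=rel("wrist8")
save("crop8",cv2.resize(p[120:280,220:430],None,fx=3.7,fy=3.7,interpolation=2))
E
```

```text
t: 7.0
tcp_pos: [0.4836, -0.0672, 0.089]
tool_rot: [[-0.001, 0.888, 0.46], [-0.0, 0.46, -0.888], [-1.0, -0.001, -0.0]]
contact_force: [0.6, -0.1, -0.8]
finger_gap: 0.559
t: 7.25
tcp_pos: [0.4838, -0.067, 0.0864]
tool_rot: [[0.0, 0.888, 0.46], [0.0, 0.46, -0.888], [-1.0, 0.0, 0.0]]
contact_force: [1.2, -0.0, -0.6]
finger_gap: 0.565
tcp [483.8  -66.97  86.4 ] F [ 1.15 -0.02 -0.59]
```

View pics/crop8.png

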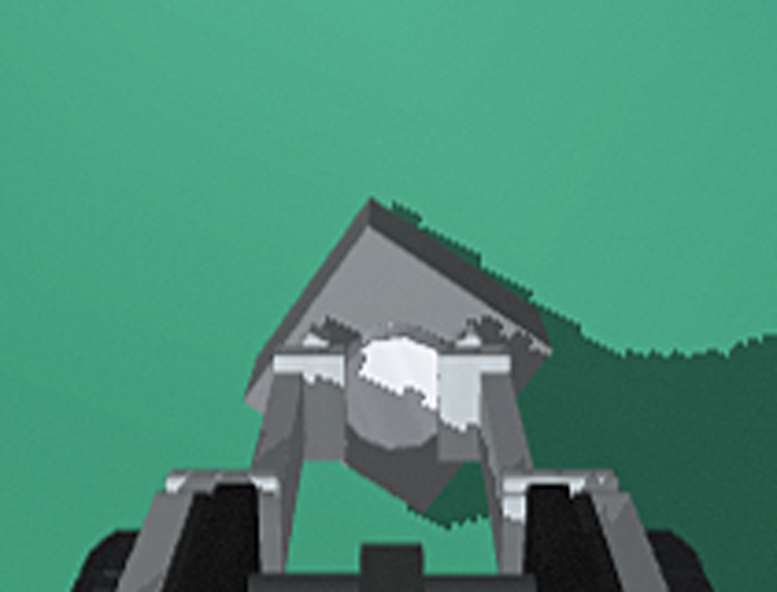

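```bash
python3 -m creep '[0,-0.0013,-0.002,0,0,0,0.048,0,0,0,0,0,0,0.048]'
for i in 1; do python3 -m creep '[0,0,-0.001,0,0,0,0.048]'; python3 -m creep '[0,0,-0.001,0,0,0,0.048]'; done
```

```text
t: 7.55
tcp_pos: [0.4836, -0.0684, 0.0842]
tool_rot: [[-0.0, 0.888, 0.46], [-0.0, 0.46, -0.888], [-1.0, -0.0, -0.0]]
contact_force: [-0.8, 0.9, -0.7]
finger_gap: 0.561
t: 7.68
tcp_pos: [0.4838, -0.0683, 0.0833]
tool_rot: [[0.0, 0.888, 0.46], [0.0, 0.46, -0.888], [-1.0, 0.0, 0.0]]
contact_force: [0.8, -0.3, -1.3]
finger_gap: 0.565
t: 7.8
tcp_pos: [0.4841, -0.0682, 0.0826]
tool_rot: [[0.001, 0.888, 0.46], [0.0, 0.46, -0.888], [-1.0, 0.001, 0.0]]
contact_force: [-0.7, 0.1, 8.0]
finger_gap: 0.563
```

```bash
python3 -m creep '[0,0,0.0007,0,0,0,0.048,0,0,0,0,0,0,0.036,0,0,0,0,0,0,0.036,0,0,0,0,0,0,0.036]' 30
```

```text
t: 8.3
tcp_pos: [0.4842, -0.0681, 0.0839]
tool_rot: [[0.001, 0.888, 0.46], [0.0, 0.46, -0.888], [-1.0, 0.001, 0.0]]
contact_force: [-1.7, 1.2, 14.1]
finger_gap: 0.439
```

```bash
python3 -m creep '[0,0,0.0007,0,0,0,0.036]'
python3 - <<'E'
from rel import *
p,d,W,L,o,R=rel("wrist9")
save("crop9",cv2.resize(p[120:280,220:430],None,fx=3.7,fy=3.7,interpolation=2))
print(arm.sense()["finger_gap"]*85.4)
q,_=arm.capture("side");save("side9",cv2.resize(q[150:280,230:400],None,fx=4.5,fy=4.5,interpolation=2))
E
```

```text
t: 8.43
tcp_pos: [0.4841, -0.0682, 0.0841]
tool_rot: [[0.001, 0.888, 0.46], [0.0, 0.46, -0.888], [-1.0, 0.001, 0.0]]
contact_force: [1.2, -1.2, -1.0]
finger_gap: 0.431
tcp [484.07 -68.16  84.08] F [ 1.2  -1.22 -0.99]
37.23933215811833
```

View pics/crop9.png

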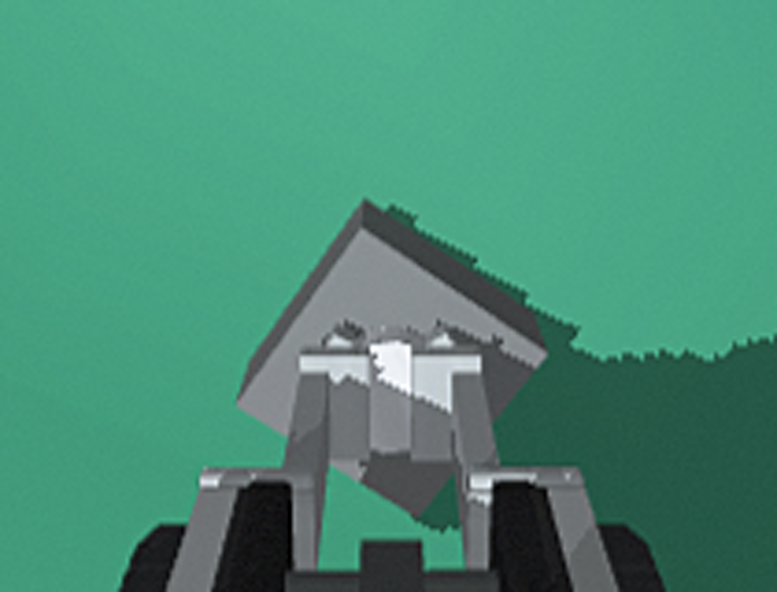

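View pics/side9.png

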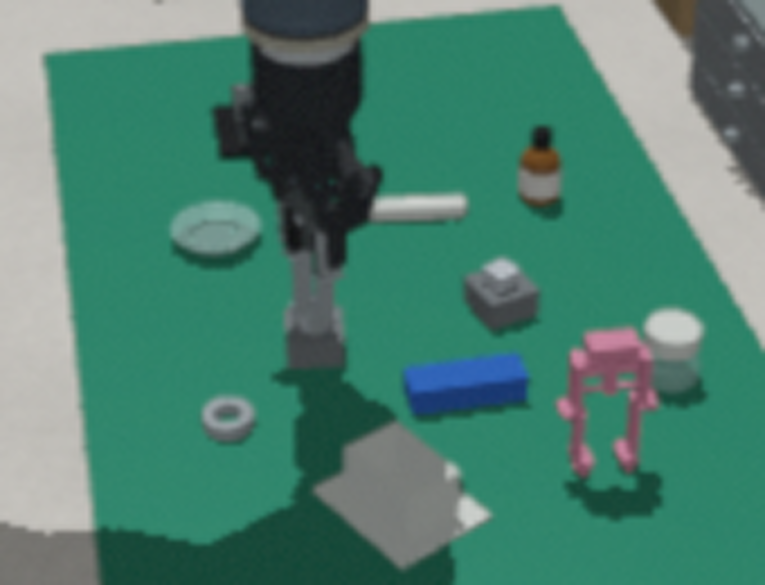

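```bash
python3 -m creep '[0,0,0.004,0,0,0,0.036,0,0,0.008,0,0,0,0.036,0,0,0.012,0,0,0,0.036,0,0,0.016,0,0,0,0.036,0,0,0,0,0,0,0.036]'
python3 - <<'E'
from rel import *
p,d,W,L,o,R=rel("wrist10")
save("crop10",cv2.resize(p[120:280,220:430],None,fx=3.7,fy=3.7,interpolation=2))
print(arm.sense()["finger_gap"]*85.4)
q,_=arm.capture("side");save("side10",cv2.resize(q[150:280,230:400],None,fx=4.5,fy=4.5,interpolation=2))
E
```

```text
t: 9.15
tcp_pos: [0.4845, -0.0684, 0.125]
tool_rot: [[0.003, 0.888, 0.46], [-0.0, 0.46, -0.888], [-1.0, 0.002, 0.001]]
contact_force: [0.3, -0.3, -1.6]
finger_gap: 0.432
tcp [484.49 -68.4  125.03] F [ 0.28 -0.33 -1.57]
36.69981504295263
```

View pics/crop10.png

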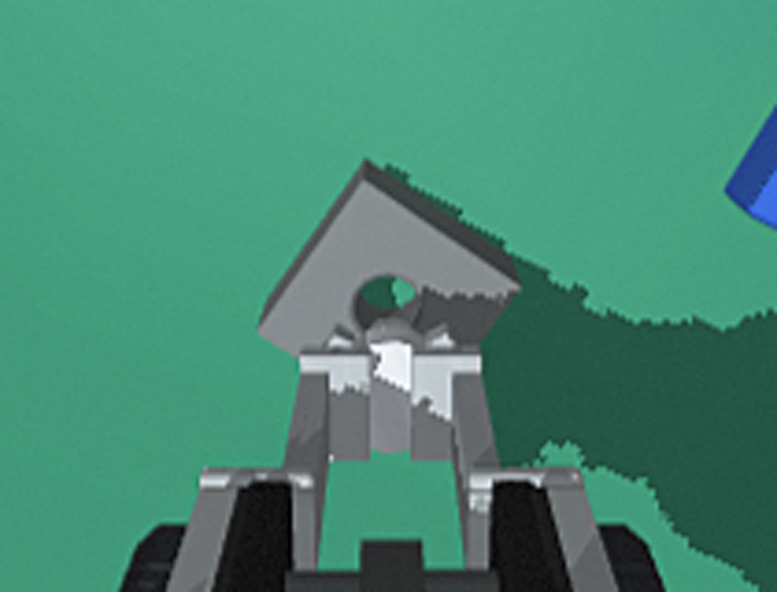

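View pics/side10.png

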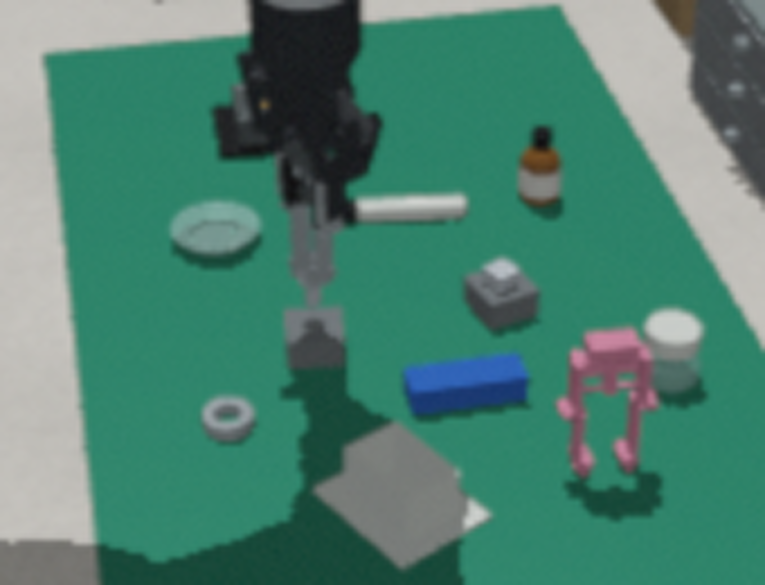

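The stub is out of the stand (the hole is empty and the stub hangs in the jaws). Moving toward the block.

```bash
python3 -m creep '[0,0.02,0.025,0,0,0,0.036,-0.005,0.045,0.02,0,0,0,0.036,-0.005,0.055,0,0,0,0,0.036,-0.005,0.055,0,0,0,0,0.036,-0.005,0.055,0,0,0,0,0.036]'
python3 -m creep '[-0.004,0.045,0,0,0,0,0.036,0,0.018,0,0,0,0,0.036,0,0,0,0,0,0,0.036,0,0,0,0,0,0,0.036]'
python3 - <<'E'
from rel import *
p,d,W,L,o,R=rel("wrist11"); np.save("W11.npy",W)
print(arm.sense()["finger_gap"]*85.4)
print([ (r["p"],w("wrist",r["position"])*1000) for r in arm.spot_point("wrist","bore_mouth")])
E
```

```text
t: 9.88
tcp_pos: [0.4631, 0.1633, 0.1683]
tool_rot: [[-0.0, 0.888, 0.46], [-0.0, 0.46, -0.888], [-1.0, -0.001, 0.0]]
contact_force: [1.0, -0.2, -0.9]
finger_gap: 0.432
t: 10.38
tcp_pos: [0.4598, 0.2228, 0.1685]
tool_rot: [[-0.0, 0.889, 0.458], [-0.001, 0.458, -0.889], [-1.0, -0.001, 0.001]]
contact_force: [-0.2, -0.2, -1.6]
finger_gap: 0.434
tcp [459.84 222.83 168.47] F [-0.2  -0.16 -1.57]
36.709925276189296
[(0.87, array([496.73, 247.24,  32.77]))]
```

View pics/wrist11.png

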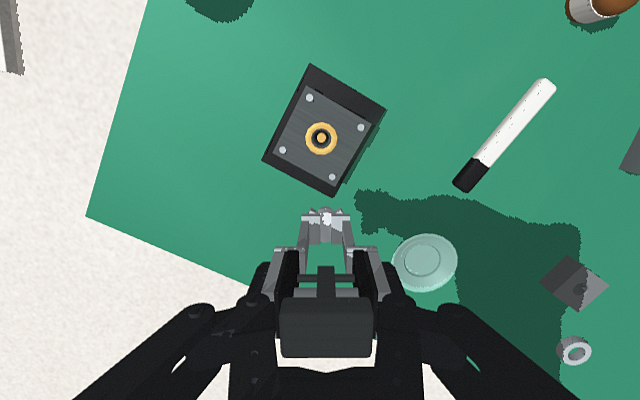

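```bash
cat > ring.py <<'E'
from rel import *
import sys
p,d,W,L,o,R=rel(sys.argv[1])
hsv=cv2.cvtColor(p,cv2.COLOR_RGB2HSV)
cx,cy=.497,.248
near=np.hypot(W[...,0]-cx,W[...,1]-cy)<.022
brass=near&(hsv[...,0]>10)&(hsv[...,0]<35)&(hsv[...,1]>90)
Z=W[...,2]*1000
print("brass z hist",np.histogram(Z[brass],bins=np.arange(20,50,1)))
zt=np.median(Z[brass&(Z>31)]); m=brass&(abs(Z-zt)<1.2)
P=W[m]*1000; print("ring z",zt,len(P),"circle",cv2.minEnclosingCircle(P[:,:2].astype(np.float32)))
e=cv2.fitEllipse(cv2.convexHull(P[:,:2].astype(np.float32))); print("ell",e)
pt=near&(Z>20)&(Z<29)&(np.hypot(W[...,0]-e[0][0]/1e3,W[...,1]-e[0][1]/1e3)<.007); print("pin z",np.median(Z[pt]),pt.sum())
b=(np.hypot(W[...,0]-cx,W[...,1]-cy)<.06)&(Z>30)&(Z<33.2); Q=W[b]*1000
print("block top",np.median(Q[:,2]),cv2.minAreaRect(Q[:,:2].astype(np.float32)))
# tongs/stub head in tool frame
n2=(np.abs(L[...,1])<25)&(np.abs(L[...,2])<30)
for lo,hi in ((40,50),(44,60),(60,72),(72,90)):
    P=L[n2&(L[...,0]>lo)&(L[...,0]<hi)]
    if len(P): print("tool",lo,hi,len(P),P.min(0),P.max(0),np.median(P,0))
t=n2&(L[...,0]<-44)&(L[...,0]>-60)&(abs(L[...,2])<16); P=L[t]; print("tongs top",P.min(0),P.max(0),np.median(P,0))
C=np.array([e[0][0],e[0][1],zt])-o*1000; print("delta ring",C,"tool frame",C@R)
E
python3 ring.py wrist12
```

```text
tcp [460.   222.87 168.7 ] F [ 0.47  0.71 -0.18]
brass z hist (array([  1,   0,   1,   0,   2,  23,  32,   9,   2,   0,   2,  27, 156,
       239,  95,   6,   0,   0,   0,   0,   0,   0,   0,   0,   0,   0,
         0,   0,   0]), array([20, 21, 22, 23, 24, 25, 26, 27, 28, 29, 30, 31, 32, 33, 34, 35, 36,
       37, 38, 39, 40, 41, 42, 43, 44, 45, 46, 47, 48, 49]))
ring z 33.27574136722794 461 circle ((499.4581604003906, 247.80711364746094), 14.070502281188965)
ell ((499.4014892578125, 247.95326232910156), (27.412015914916992, 27.926921844482422), 106.7897720336914)
pin z 26.14450096193638 93
block top 32.1195937406335 ((499.4552001953125, 247.8809356689453), (64.2835922241211, 64.26144409179688), 88.12240600585938)
tool 40 50 862 [ 40.13 -10.39 -16.02] [50.   10.06 15.37] [46.13  3.07  1.54]
tool 44 60 1278 [ 44.07 -11.29 -16.02] [59.72 11.72 15.31] [46.83  3.49 -0.43]
tool 60 72 1 [60.22  8.11  5.71] [60.22  8.11  5.71] [60.22  8.11  5.71]
tool 72 90 23 [73.9   2.94 -4.91] [78.54  5.34  3.97] [76.27  4.62 -0.47]
tongs top [-52.97 -10.03 -15.99] [-44.    11.41  15.97] [-50.72   3.83  -0.21]
delta ring [  39.41   25.08 -135.42] tool frame [135.4   46.56  -4.32]
```

```bash
python3 -m creep '[0.02,0.0125,0,0,0,0,0.036,0.0194,0.0125,-0.01,0,0,0,0.036,0,0,-0.02,0,0,0,0.036,0,0,-0.012,0,0,0,0.036,0,0,0,0,0,0,0.036]'
python3 -m creep '[0,0,0,0,0,0,0.036]'
python3 - <<'E'
from rel import *
p,d,W,L,o,R=rel("wrist13")
save("crop13",cv2.resize(p[120:280,220:430],None,fx=3.7,fy=3.7,interpolation=2))
C=np.array([499.45,247.9,33.3])-o*1000; print(C,C@R)
n2=(np.abs(L[...,1])<25)&(np.abs(L[...,2])<30)
for lo,hi in ((44,60),(60,80)):
    P=L[n2&(L[...,0]>lo)&(L[...,0]<hi)]
    if len(P): print("tool",lo,hi,len(P),P.min(0),P.max(0),np.median(P,0))
b=(np.hypot(W[...,0]-.4995,W[...,1]-.248)<.06)&(W[...,2]>.03)&(W[...,2]<.0332); Q=W[b]*1000
print(cv2.minAreaRect(Q[:,:2].astype(np.float32)))
E
```

```text
t: 11.15
tcp_pos: [0.4986, 0.2488, 0.1261]
tool_rot: [[-0.002, 0.888, 0.459], [-0.001, 0.459, -0.888], [-1.0, -0.002, 0.0]]
contact_force: [0.5, 0.0, -0.7]
finger_gap: 0.43
t: 11.28
tcp_pos: [0.4993, 0.2495, 0.1273]
tool_rot: [[0.001, 0.888, 0.46], [0.0, 0.46, -0.888], [-1.0, 0.001, -0.0]]
contact_force: [0.1, 0.2, 0.2]
finger_gap: 0.43
tcp [499.35 249.49 127.3 ] F [0.09 0.21 0.19]
[  0.1   -1.59 -94.  ] [94.   -0.71  1.46]
tool 44 60 1279 [ 44.01 -11.33 -15.78] [59.89 12.18 15.39] [46.74  3.47 -0.27]
tool 60 80 22 [74.23  2.99 -4.76] [78.42  5.65  4.13] [76.12  4.78  0.05]
((499.6992492675781, 247.7362518310547), (64.290283203125, 64.41244506835938), 88.16424560546875)
```

View pics/crop13.png

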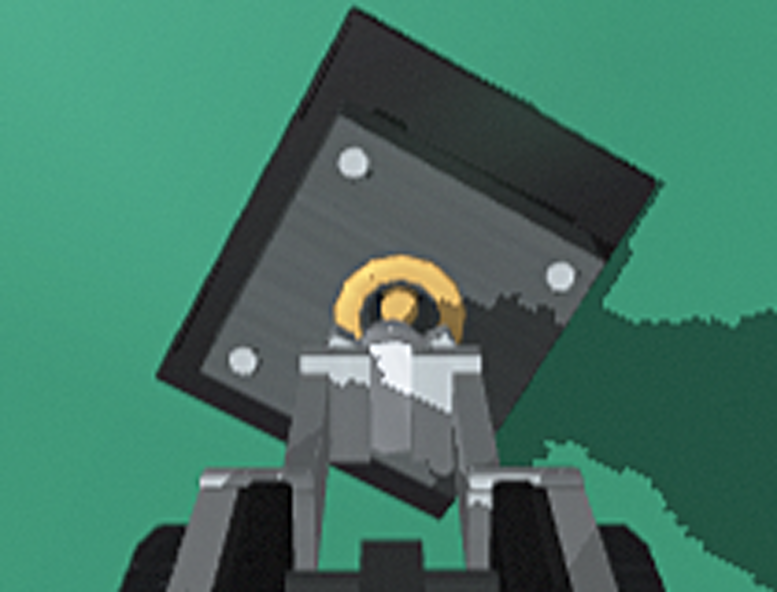

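```bash
python3 -m creep '[0.0002,-0.002,-0.008,0,0,0,0.036,0,0,0,0,0,0,0.036,0,0,0,0,0,0,0.036]'
python3 - <<'E'
from rel import *
p,d,W,L,o,R=rel("wrist14")
save("crop14",cv2.resize(p[120:280,220:430],None,fx=3.7,fy=3.7,interpolation=2))
b=(np.hypot(W[...,0]-.4995,W[...,1]-.248)<.06)&(W[...,2]>.03)&(W[...,2]<.0332); Q=W[b]*1000
print(cv2.minAreaRect(Q[:,:2].astype(np.float32)))
n2=(np.abs(L[...,1])<25)&(np.abs(L[...,2])<30)
P=L[n2&(L[...,0]>60)&(L[...,0]<80)]; print(P.min(0),P.max(0))
E
```

```text
t: 11.7
tcp_pos: [0.4993, 0.2476, 0.1187]
tool_rot: [[-0.0, 0.888, 0.46], [-0.0, 0.46, -0.888], [-1.0, -0.0, 0.0]]
contact_force: [0.5, -0.0, -1.4]
finger_gap: 0.432
tcp [499.29 247.65 118.69] F [ 0.54 -0.02 -1.41]
((499.5744934082031, 247.64053344726562), (64.2123794555664, 64.61444091796875), 88.06759643554688)
[60.29  2.7  -4.74] [79.07  8.77  4.18]
```

View pics/crop14.png

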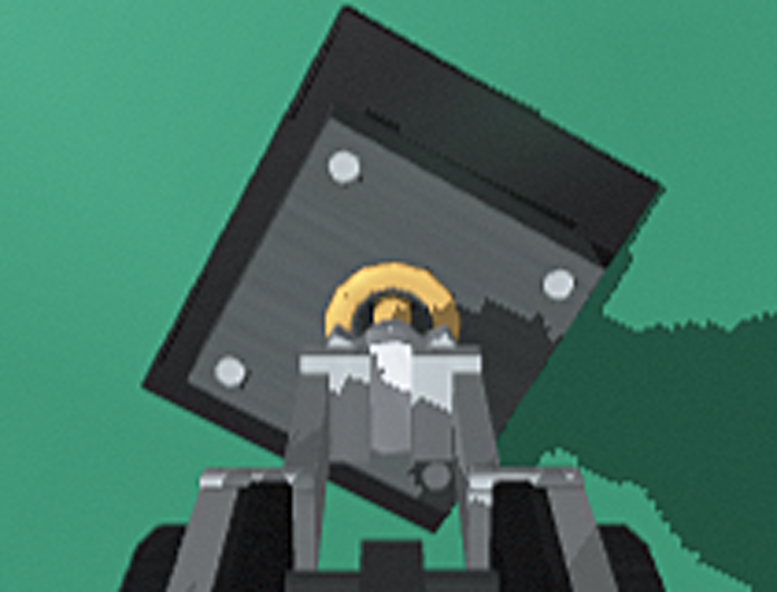

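```bash
python3 -m creep '[0.0002,0,-0.005,0,0,0,0.036,0,0,0,0,0,0,0.036]'
python3 -m creep '[0,0,-0.0015,0,0,0,0.036]'; python3 -m creep '[0,0,-0.0015,0,0,0,0.036]'
```

```text
t: 12.0
tcp_pos: [0.4993, 0.2477, 0.1133]
tool_rot: [[-0.001, 0.888, 0.46], [-0.0, 0.46, -0.888], [-1.0, -0.001, -0.0]]
contact_force: [0.3, 0.9, -1.0]
finger_gap: 0.431
t: 12.12
tcp_pos: [0.4996, 0.2477, 0.1122]
tool_rot: [[0.0, 0.888, 0.46], [0.0, 0.46, -0.888], [-1.0, 0.0, -0.0]]
contact_force: [0.6, 0.1, -0.8]
finger_gap: 0.429
t: 12.25
tcp_pos: [0.4995, 0.2477, 0.1106]
tool_rot: [[0.0, 0.888, 0.46], [0.0, 0.46, -0.888], [-1.0, 0.0, -0.0]]
contact_force: [-1.2, 0.8, -1.6]
finger_gap: 0.431
```

```bash
python3 -m creep '[0,0,-0.001,0,0,0,0.036]'; python3 -m creep '[0,0,-0.001,0,0,0,0.036]';python3 -m creep '[0,0,-0.001,0,0,0,0.036]'; python3 -m creep '[0,0,-0.001,0,0,0,0.036]'
```

```text
t: 12.38
tcp_pos: [0.4996, 0.2477, 0.1096]
tool_rot: [[0.0, 0.888, 0.46], [0.0, 0.46, -0.888], [-1.0, 0.0, 0.0]]
contact_force: [-0.1, 0.1, -0.6]
finger_gap: 0.435
t: 12.5
tcp_pos: [0.4996, 0.2477, 0.1087]
tool_rot: [[0.0, 0.888, 0.46], [0.0, 0.46, -0.888], [-1.0, 0.0, 0.0]]
contact_force: [0.8, 0.8, -0.5]
finger_gap: 0.434
t: 12.62
tcp_pos: [0.4996, 0.2478, 0.1077]
tool_rot: [[0.0, 0.888, 0.46], [0.0, 0.46, -0.888], [-1.0, 0.0, -0.0]]
contact_force: [0.1, -0.1, -0.9]
finger_gap: 0.428
t: 12.75
tcp_pos: [0.4996, 0.2477, 0.1067]
tool_rot: [[0.0, 0.888, 0.46], [0.0, 0.46, -0.888], [-1.0, 0.0, 0.0]]
contact_force: [-0.4, -0.2, -0.3]
finger_gap: 0.435
```

```bash
for k in a; do python3 -m creep '[0,0,-0.001,0,0,0,0.036]'; python3 -m creep '[0,0,-0.001,0,0,0,0.036]';python3 -m creep '[0,0,-0.001,0,0,0,0.036]'; python3 -m creep '[0,0,-0.001,0,0,0,0.036]'; done | grep -v rot
```

```text
t: 12.88
tcp_pos: [0.4997, 0.2478, 0.1059]
contact_force: [-0.1, 1.2, 3.0]
finger_gap: 0.433
t: 13.0
tcp_pos: [0.4997, 0.2478, 0.1049]
contact_force: [0.0, 0.6, 2.8]
finger_gap: 0.43
t: 13.12
tcp_pos: [0.4997, 0.2477, 0.1038]
contact_force: [0.4, -0.3, 3.8]
finger_gap: 0.431
t: 13.25
tcp_pos: [0.4996, 0.2477, 0.1027]
contact_force: [-0.0, -0.2, 3.7]
finger_gap: 0.438
```

```bash
(python3 -m creep '[0,0,-0.001,0,0,0,0.036,0,0,-0.001,0,0,0,0.036]'; python3 -m creep '[0,0,-0.001,0,0,0,0.036,0,0,-0.001,0,0,0,0.036]'; python3 -m creep '[0,0,-0.001,0,0,0,0.036,0,0,-0.001,0,0,0,0.036]') | grep -v rot
```

```text
t: 13.5
tcp_pos: [0.4996, 0.2477, 0.1007]
contact_force: [0.9, -0.6, 3.7]
finger_gap: 0.431
t: 13.75
tcp_pos: [0.4996, 0.2477, 0.0986]
contact_force: [0.5, -0.7, 3.3]
finger_gap: 0.432
t: 14.0
tcp_pos: [0.4996, 0.2477, 0.0967]
contact_force: [1.8, 0.4, 2.9]
finger_gap: 0.426
```

```bash
(python3 -m creep '[0,0,-0.001,0,0,0,0.036]';python3 -m creep '[0,0,-0.0005,0,0,0,0.036]'; python3 -m creep '[0,0,-0.0005,0,0,0,0.036]'; python3 -m creep '[0,0,-0.00025,0,0,0,0.036]';python3 -m creep '[0,0,-0.00025,0,0,0,0.036]') | grep -v rot
```

```text
t: 14.12
tcp_pos: [0.4996, 0.2477, 0.0956]
contact_force: [1.2, 1.0, 3.5]
finger_gap: 0.435
t: 14.25
tcp_pos: [0.4996, 0.2477, 0.0952]
contact_force: [0.4, 0.5, 3.3]
finger_gap: 0.433
t: 14.38
tcp_pos: [0.4996, 0.2477, 0.0947]
contact_force: [1.3, 0.3, 3.8]
finger_gap: 0.429
t: 14.5
tcp_pos: [0.4995, 0.2477, 0.0944]
contact_force: [0.8, 0.6, 2.7]
finger_gap: 0.434
t: 14.62
tcp_pos: [0.4995, 0.2477, 0.0942]
contact_force: [0.9, -0.0, 3.7]
finger_gap: 0.432
```

```bash
(python3 -m creep '[0,0,-0.0003,0,0,0,0.036]';python3 -m creep '[0,0,-0.0003,0,0,0,0.036]'; python3 -m creep '[0,0,-0.0003,0,0,0,0.036]'; python3 -m creep '[0,0,-0.0003,0,0,0,0.036]') | grep -v rot
```

```text
t: 14.75
tcp_pos: [0.4996, 0.2477, 0.0939]
contact_force: [0.4, 0.7, 3.3]
finger_gap: 0.433
t: 14.88
tcp_pos: [0.4995, 0.2477, 0.0936]
contact_force: [1.2, -0.1, 4.4]
finger_gap: 0.43
t: 15.0
tcp_pos: [0.4996, 0.2477, 0.0934]
contact_force: [0.4, 0.0, 6.9]
finger_gap: 0.433
t: 15.12
tcp_pos: [0.4996, 0.2478, 0.0934]
contact_force: [-0.2, -0.3, 10.9]
finger_gap: 0.431
```

```bash
(python3 -m creep '[0,0,-0.0002,0,0,0,0.036]';python3 -m creep '[0,0,0,0,0,0,0.036]'; python3 -m creep '[0,0,0,0,0,0,0.036]') | grep -v rot
```

```text
t: 15.25
tcp_pos: [0.4997, 0.2478, 0.0933]
contact_force: [-1.1, -0.5, 12.7]
finger_gap: 0.434
t: 15.38
tcp_pos: [0.4997, 0.2478, 0.0933]
contact_force: [-1.7, -0.3, 10.5]
finger_gap: 0.429
t: 15.5
tcp_pos: [0.4997, 0.2477, 0.0933]
contact_force: [-0.3, -0.0, 10.2]
finger_gap: 0.431
```

```bash
(python3 -m creep '[0,0,-0.00025,0,0,0,0.036]';python3 -m creep '[0,0,0,0,0,0,0.036]') | grep -v rot
```

```text
t: 15.62
tcp_pos: [0.4997, 0.2478, 0.0933]
contact_force: [-1.3, -0.0, 15.0]
finger_gap: 0.432
t: 15.75
tcp_pos: [0.4997, 0.2478, 0.0933]
contact_force: [-0.2, -0.5, 12.5]
finger_gap: 0.437
```

```bash
(python3 -m creep '[0,0,-0.0001,0,0,0,0.036]';python3 -m creep '[0,0,0,0,0,0,0.036]') | grep -v rot
```

```text
t: 15.88
tcp_pos: [0.4997, 0.2478, 0.0933]
contact_force: [-0.8, -1.0, 14.7]
finger_gap: 0.43
t: 16.0
tcp_pos: [0.4997, 0.2477, 0.0933]
contact_force: [-1.5, -0.9, 14.0]
finger_gap: 0.434
```

Steady at about 14 N. Holding it well past half a second.

```bash
(python3 -m creep '[0,0,0,0,0,0,0.036]';python3 -m creep '[0,0,0,0,0,0,0.036]';python3 -m creep '[0,0,0,0,0,0,0.036]';python3 -m creep '[0,0,0,0,0,0,0.036]';python3 -m creep '[0,0,0,0,0,0,0.036]';python3 -m creep '[0,0,0,0,0,0,0.036]') | grep -v rot
```

```text
t: 16.12
tcp_pos: [0.4997, 0.2477, 0.0933]
contact_force: [-2.5, -1.1, 13.4]
finger_gap: 0.43
t: 16.25
tcp_pos: [0.4997, 0.2478, 0.0933]
contact_force: [-0.8, 0.1, 13.9]
finger_gap: 0.433
t: 16.38
tcp_pos: [0.4997, 0.2478, 0.0933]
contact_force: [-0.1, -0.5, 14.4]
finger_gap: 0.436
t: 16.5
tcp_pos: [0.4997, 0.2478, 0.0933]
contact_force: [-1.4, -0.1, 14.6]
finger_gap: 0.427
t: 16.62
tcp_pos: [0.4997, 0.2478, 0.0933]
contact_force: [-2.2, -0.0, 14.8]
finger_gap: 0.435
t: 16.75
tcp_pos: [0.4997, 0.2478, 0.0933]
contact_force: [-0.8, -1.1, 14.2]
finger_gap: 0.433
```

```bash
(python3 -m creep '[0,0,0.0007,0,0,0,0.036]'; python3 -m creep '[0,0,0,0,0,0,0.048,0,0,0,0,0,0,0.048,0,0,0,0,0,0,0.048]') | grep -v rot
python3 - <<'E'
from rel import *
p,d,W,L,o,R=rel("wrist15")
save("crop15",cv2.resize(p[120:280,220:430],None,fx=3.7,fy=3.7,interpolation=2))
print(arm.sense()["finger_gap"]*85.4)
E
```

```text
t: 16.88
tcp_pos: [0.4995, 0.2477, 0.0935]
contact_force: [1.6, -0.5, 1.4]
finger_gap: 0.429
t: 17.25
tcp_pos: [0.4991, 0.2476, 0.0928]
contact_force: [0.3, -0.7, -0.9]
finger_gap: 0.563
tcp [499.13 247.6   92.8 ] F [ 0.31 -0.73 -0.94]
48.13267799973142
```

View pics/crop15.png

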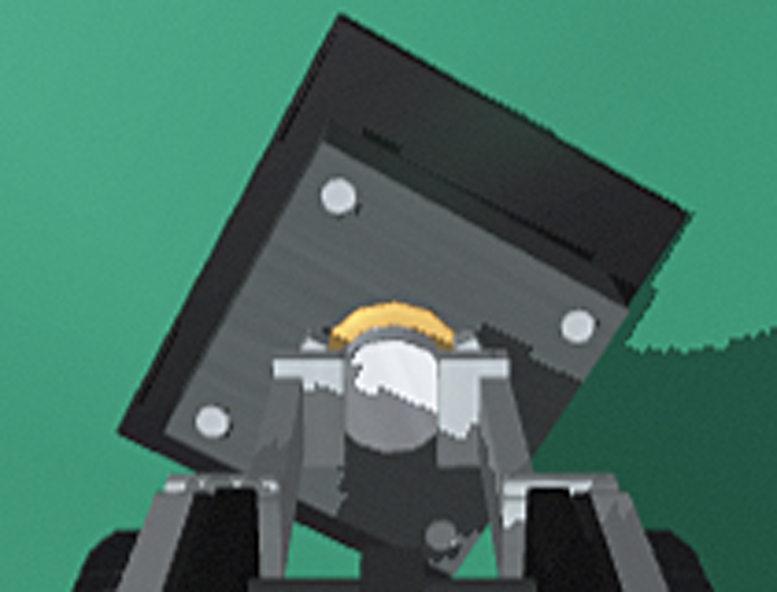

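```bash
python3 -m creep '[0,0,0.004,0,0,0,0.048,0,0,0.01,0,0,0,0.048,0,0,0.02,0,0,0,0.048,-0.02,-0.01,0.03,0,0,0,0.048,-0.02,-0.01,0.01,0,0,0,0.048]'
python3 -m creep '[0,0,0,0,0,0,0.048,0,0,0,0,0,0,0.048]'
python3 - <<'E'
from rel import *
p,d,W,L,o,R=rel("wrist16")
save("crop16",cv2.resize(p[60:220,220:430],None,fx=3.7,fy=3.7,interpolation=2))
Z=W[...,2]*1000; r=np.hypot(W[...,0]-.4995,W[...,1]-.2478)*1000
for a,b in ((0,9),(12,14)): print(np.median(Z[(r>=a)&(r<b)]),np.percentile(Z[(r>=a)&(r<b)],[5,95]))
m=(r<20)&(Z>38)&(Z<50); P=W[m]*1000; print("head",cv2.minEnclosingCircle(P[:,:2].astype(np.float32)),np.median(P[:,2]))
A=np.c_[P[:,:2]-P[:,:2].mean(0),np.ones(len(P))]; A=A[abs(P[:,2]-np.median(P[:,2]))<2]; 
print("tilt deg",np.degrees(np.linalg.lstsq(A,P[abs(P[:,2]-np.median(P[:,2]))<2][:,2],rcond=None)[0][:2]))
m=(r>11.5)&(r<14.5)&(Z>31)&(Z<36); print("ring z",np.median(Z[m]))
m=(r>20)&(r<28)&(Z>29)&(Z<36); print("block z",np.median(Z[m]))
n2=(np.abs(L[...,1])<25)&(np.abs(L[...,2])<30)
for lo,hi in ((30,70),(44,70),(-3,3)):
    P=L[n2&(L[...,0]>lo)&(L[...,0]<hi)]; print(lo,hi,len(P),P.min(0),P.max(0)) if len(P) else 0
E
```

```text
t: 17.92
tcp_pos: [0.4599, 0.2277, 0.1693]
tool_rot: [[0.002, 0.888, 0.46], [0.002, 0.46, -0.888], [-1.0, 0.003, -0.0]]
contact_force: [-0.2, 1.1, -0.3]
finger_gap: 0.563
t: 18.18
tcp_pos: [0.46, 0.2282, 0.1675]
tool_rot: [[0.001, 0.888, 0.46], [0.001, 0.46, -0.888], [-1.0, 0.001, -0.0]]
contact_force: [-0.8, 0.1, -1.2]
finger_gap: 0.568
tcp [459.99 228.15 167.48] F [-0.82  0.11 -1.2 ]
42.17582911172806 [40.92 43.38]
32.73612396650965 [31.52 34.09]
head ((498.9847106933594, 247.29879760742188), 10.912816047668457) 42.13734959272208
tilt deg [-0.58 -0.58]
ring z 32.616447310865325
block z 31.758511427559753
30 70 1131 [ 30.01 -10.99 -20.29] [56.45 12.   20.31]
44 70 781 [ 44.   -10.99 -20.29] [56.45 12.   20.3 ]
-3 3 635 [ -2.93  -5.95 -29.88] [ 2.99  9.59 29.96]
```

View pics/crop16.png

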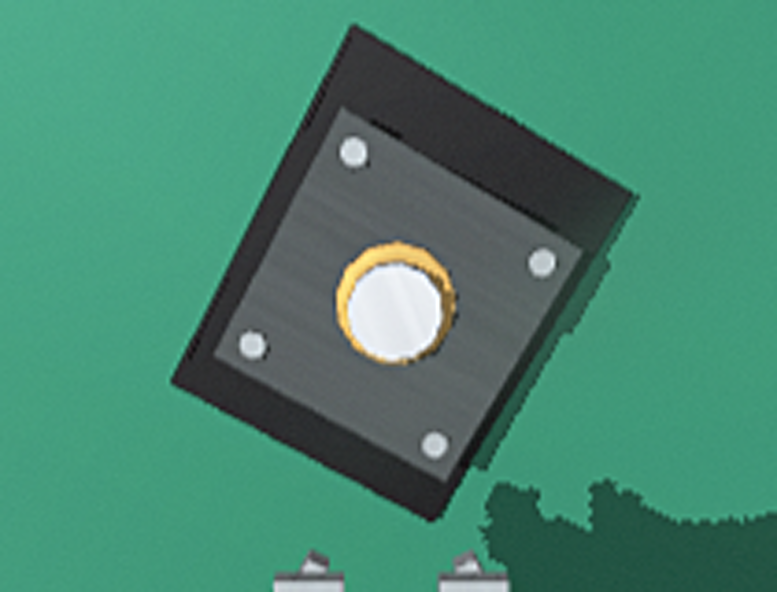

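```bash
python3 -m creep '[0.006,-0.04,0,0,0,0,0.048,0.006,-0.055,0,0,0,0,0.048,0.006,-0.055,0,0,0,0,0.048,0.006,-0.055,0,0,0,0,0.048,0.006,-0.055,0,0,0,0,0.048]'
python3 -m creep '[0.006,-0.055,0,0,0,0,0.048,0.006,-0.055,0,0,0,0,0.048,0.006,-0.055,0,0,0,0,0.048,0.003,-0.035,0,0,0,0,0.048,0,0,0,0,0,0,0.048]'
python3 -m creep '[0,0,-0.01,0,0,0,0.048,0,0,0,0,0,0,0.048]'
python3 - <<'E'
from rel import *
p,d,W,L,o,R=rel("wrist17")
r=np.hypot(W[...,0]-.512,W[...,1]+.2455)
m=(r<.06)&(W[...,2]>.036)&(W[...,2]<.044); P=W[m]*1000; print(cv2.minAreaRect(P[:,:2].astype(np.float32)),len(P))
m=(r<.09)&(W[...,2]>.001)&(W[...,2]<.008); 
hsv=cv2.cvtColor(p,cv2.COLOR_RGB2HSV); m&=(hsv[...,1]<60); P=W[m]*1000; print(cv2.minAreaRect(P[:,:2].astype(np.float32)),len(P))
E
```

```text
t: 18.85
tcp_pos: [0.4901, -0.034, 0.1668]
tool_rot: [[-0.0, 0.888, 0.461], [-0.0, 0.461, -0.888], [-1.0, -0.0, 0.0]]
contact_force: [1.6, 1.2, -1.1]
finger_gap: 0.56
t: 19.48
tcp_pos: [0.5103, -0.2361, 0.1666]
tool_rot: [[-0.001, 0.89, 0.456], [-0.002, 0.456, -0.89], [-1.0, -0.001, 0.001]]
contact_force: [0.2, 0.4, -1.6]
finger_gap: 0.562
t: 19.73
tcp_pos: [0.5102, -0.2305, 0.1558]
tool_rot: [[-0.002, 0.887, 0.462], [0.001, 0.462, -0.887], [-1.0, -0.001, -0.002]]
contact_force: [-1.4, 0.3, -0.0]
finger_gap: 0.56
tcp [ 510.21 -230.53  155.82] F [-1.4   0.28 -0.04]
((512.435791015625, -245.8594970703125), (44.45247268676758, 65.94828033447266), 27.25448226928711) 1286
((511.5289611816406, -246.46453857421875), (77.24342346191406, 95.50727844238281), 27.00608253479004) 4202
```

View pics/wrist17.png

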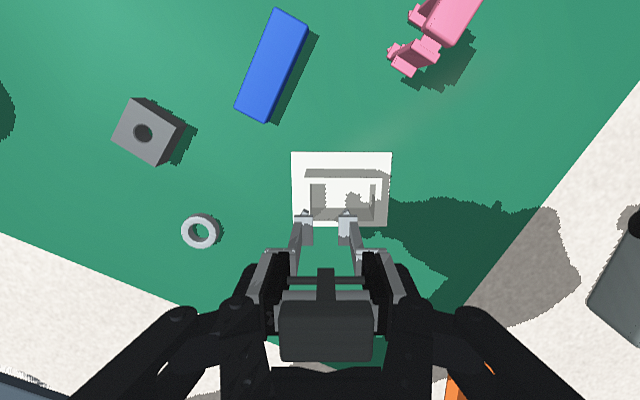

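```bash
python3 -m creep '[0.002,-0.0152,-0.01,0,0,0,0.048,0,0,-0.01,0,0,0,0.048,0,0,-0.01,0,0,0,0.048,0,0,0,0,0,0,0.048,0,0,0,0,0,0,0.048]'
python3 - <<'E'
from rel import *
p,d,W,L,o,R=rel("wrist18")
save("crop18",cv2.resize(p[100:280,210:440],None,fx=3.3,fy=3.3,interpolation=2))
r=np.hypot(W[...,0]-.512,W[...,1]+.2455)
m=(r<.06)&(W[...,2]>.036)&(W[...,2]<.044); P=W[m]*1000; print(cv2.minAreaRect(P[:,:2].astype(np.float32)),len(P))
n2=(np.abs(L[...,1])<25)&(np.abs(L[...,2])<30)
P=L[n2&(L[...,0]>44)&(L[...,0]<60)]; print(P.min(0),P.max(0))
E
```

```text
t: 20.4
tcp_pos: [0.5126, -0.2474, 0.1272]
tool_rot: [[-0.0, 0.888, 0.46], [0.0, 0.46, -0.888], [-1.0, 0.0, -0.0]]
contact_force: [0.6, 0.9, -0.8]
finger_gap: 0.562
tcp [ 512.55 -247.39  127.19] F [ 0.57  0.88 -0.84]
((512.1145629882812, -245.47947692871094), (44.661102294921875, 66.22856903076172), 27.242597579956055) 1563
[ 44.   -11.01 -20.01] [55.24 12.04 20.01]
```

View pics/crop18.png

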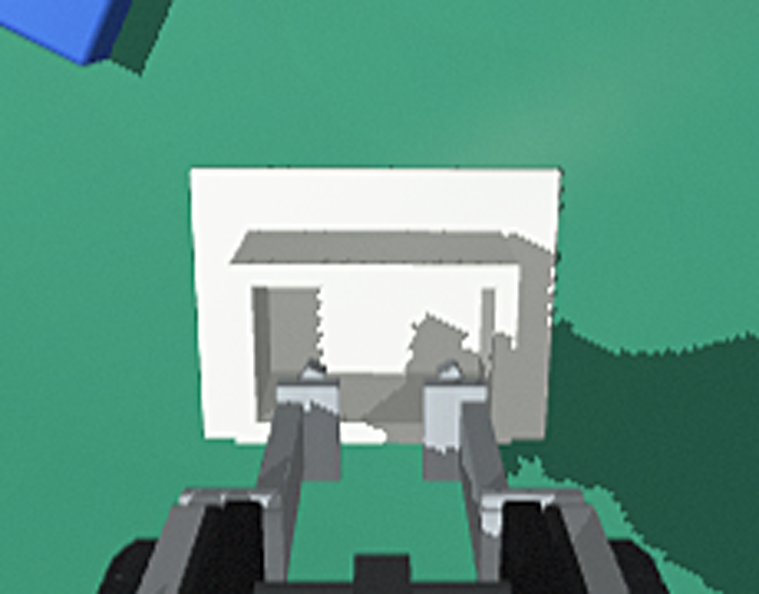

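```bash
python3 -m creep '[-0.0004,0.0018,-0.01,0,0,0,0.048,0,0,-0.015,0,0,0,0.048,0,0,0,0,0,0,0.048,0,0,0,0,0,0,0.048]'
python3 -m creep '[0,0,-0.012,0,0,0,0.048,0,0,-0.012,0,0,0,0.048,0,0,-0.008,0,0,0,0.048,0,0,0,0,0,0,0.048]'
python3 -m creep '[0,0,-0.003,0,0,0,0.048,0,0,0,0,0,0,0.048]'
```

```text
t: 20.95
tcp_pos: [0.512, -0.2458, 0.102]
tool_rot: [[-0.0, 0.888, 0.46], [0.0, 0.46, -0.888], [-1.0, -0.0, -0.0]]
contact_force: [0.1, -0.1, -1.4]
finger_gap: 0.562
t: 21.45
tcp_pos: [0.5116, -0.2455, 0.0692]
tool_rot: [[-0.001, 0.888, 0.46], [0.001, 0.46, -0.888], [-1.0, -0.001, -0.001]]
contact_force: [-0.7, 0.8, -0.5]
finger_gap: 0.566
t: 21.7
tcp_pos: [0.5121, -0.2457, 0.0672]
tool_rot: [[0.0, 0.888, 0.46], [-0.0, 0.46, -0.888], [-1.0, 0.0, 0.0]]
contact_force: [-0.3, 0.5, -0.6]
finger_gap: 0.563
```

```bash
(python3 -m creep '[0,0,-0.003,0,0,0,0.048]'; python3 -m creep '[0,0,-0.001,0,0,0,0.048]';  python3 -m creep '[0,0,-0.001,0,0,0,0.048]'; python3 -m creep '[0,0,-0.0007,0,0,0,0.048]')|grep -v rot
```

```text
t: 21.82
tcp_pos: [0.5124, -0.2458, 0.0644]
contact_force: [0.2, 0.3, -0.7]
finger_gap: 0.566
t: 21.95
tcp_pos: [0.5121, -0.2457, 0.0631]
contact_force: [-0.3, -0.3, -0.9]
finger_gap: 0.566
t: 22.08
tcp_pos: [0.5121, -0.2457, 0.0621]
contact_force: [-0.7, 0.6, -1.0]
finger_gap: 0.562
t: 22.2
tcp_pos: [0.5121, -0.2457, 0.0614]
contact_force: [0.6, -0.7, -0.2]
finger_gap: 0.563
```

```bash
(python3 -m creep '[0,0,-0.0005,0,0,0,0.048]'; python3 -m creep '[0,0,-0.0005,0,0,0,0.048]')|grep -v rot
```

```text
t: 22.32
tcp_pos: [0.5121, -0.2457, 0.0609]
contact_force: [-0.2, 0.7, -1.4]
finger_gap: 0.563
t: 22.45
tcp_pos: [0.5121, -0.2457, 0.0604]
contact_force: [0.6, -0.0, 0.0]
finger_gap: 0.565
```

```bash
(python3 -m creep '[0,0,-0.0004,0,0,0,0.048]'; python3 -m creep '[0,0,-0.0003,0,0,0,0.048]')|grep -v rot
```

```text
t: 22.58
tcp_pos: [0.5121, -0.2457, 0.0603]
contact_force: [-1.0, 1.5, 5.9]
finger_gap: 0.563
t: 22.7
tcp_pos: [0.5122, -0.2457, 0.0602]
contact_force: [-2.6, 1.2, 6.9]
finger_gap: 0.561
```

```bash
(python3 -m creep '[0,0,0.0005,0,0,0,0.05,0,0,0,0,0,0,0.056,0,0,0,0,0,0,0.065,0,0,0,0,0,0,0.0854,0,0,0,0,0,0,0.0854]'; python3 -m creep '[0,0,0,0,0,0,0.0854,0,0,0,0,0,0,0.0854]')|grep -v rot
python3 - <<'E'
from rel import *
p,d,W,L,o,R=rel("wrist19"); print(arm.sense()["finger_gap"])
r=np.hypot(W[...,0]-.512,W[...,1]+.2455)
m=(r<.025)&(W[...,2]>.105)&(W[...,2]<.125)&(abs(L[...,2])<18);P=W[m]*1000; print(cv2.minAreaRect(P[:,:2].astype(np.float32)),np.median(P[:,2]))
E
```

```text
t: 23.32
tcp_pos: [0.5121, -0.2457, 0.0602]
contact_force: [0.1, -0.3, 0.8]
finger_gap: 1.003
t: 23.58
tcp_pos: [0.5121, -0.2457, 0.0602]
contact_force: [0.6, -0.2, 1.1]
finger_gap: 1.002
tcp [ 512.11 -245.74   60.24] F [ 0.59 -0.21  1.11]
1.000507084484714
((512.3939208984375, -245.74310302734375), (21.17641830444336, 34.16939926147461), 27.828458786010742) 112.90602667772282
```

View pics/wrist19.png

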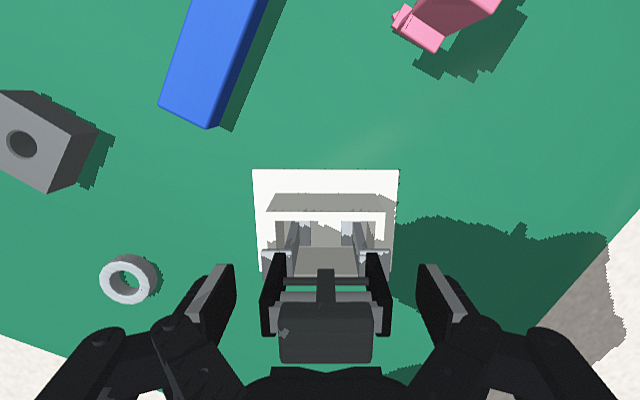

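The tongs stand in the rest with their top at 112.9 mm, as at the start, and the fingers are clear of them. Retreating straight up.

```bash
python3 -m creep '[0,0,0.015,0,0,0,0.0854,0,0,0.03,0,0,0,0.0854,0,0,0.04,0,0,0,0.0854,0,0.03,0.05,0,0,0,0.0854,0,0.05,0.04,0,0,0,0.0854]'
python3 -m creep '[0,0.03,0,0,0,0,0.0854,0,0,0,0,0,0,0.0854,0,0,0,0,0,0,0.0854]'
python3 - <<'E'
from rel import *
p,d,W,L,o,R=rel("wrist20")
r=np.hypot(W[...,0]-.512,W[...,1]+.2455)
m=(r<.035)&(W[...,2]>.105)&(W[...,2]<.125);P=W[m]*1000; print(cv2.minAreaRect(P[:,:2].astype(np.float32)),np.median(P[:,2]))
q,_=arm.capture("side");save("side20",cv2.resize(q[140:290,220:420],None,fx=4,fy=4,interpolation=2))
q,_=arm.capture("scene");save("scene20",q)
E
```

```text
t: 24.25
tcp_pos: [0.5121, -0.1678, 0.2373]
tool_rot: [[0.002, 0.889, 0.457], [-0.001, 0.457, -0.889], [-1.0, 0.002, 0.002]]
contact_force: [1.4, 0.5, -0.7]
finger_gap: 1.004
t: 24.62
tcp_pos: [0.5119, -0.1375, 0.2349]
tool_rot: [[0.0, 0.888, 0.46], [-0.0, 0.46, -0.888], [-1.0, 0.0, 0.001]]
contact_force: [-1.2, -1.0, 0.4]
finger_gap: 0.996
tcp [ 511.94 -137.54  234.87] F [-1.24 -0.99  0.43]
((511.85028076171875, -245.71983337402344), (20.667795181274414, 33.78548812866211), 27.405601501464844) 112.60062025461667
```

View pics/side20.png

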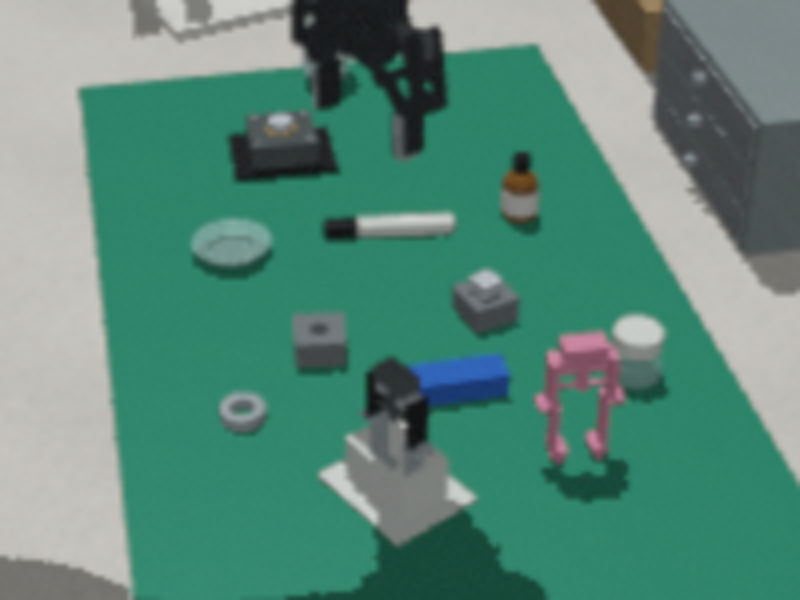

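View pics/wrist20.png

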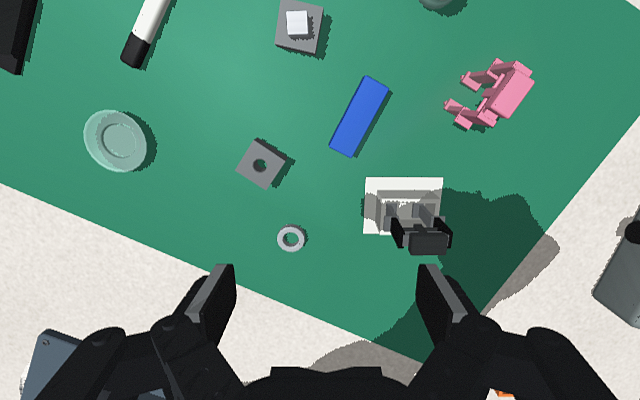

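```bash
python3 -c "
from station import arm
print(arm.finish_job())"
```

```text
the job is handed in; nothing more can be done
None
```

The job is done and handed in at about 25 s. The round-headed stub is home on the brass seat ring, and the tongs are back in their white rest.

- **Insertion:** The tongs lowered the stub into the bore and pushed the lift pin down at about 4 N. The head met the ring at a tool height of 93.4 mm, close to where I had worked out it should.
- **Pressing:** The wrist force read 12.5 to 15.0 N for over a second, with 13.4 to 14.8 N in the last 0.75 s. It never read above 15 N during the press. The tongs' weight adds about 1 N to what the stub felt.
- **Last checks:** In depth, the stub's head is centred on the ring to within about 1 mm. Its top is about 9.2 to 9.4 mm above the ring, against 9 mm nominal, which is within depth noise. The tongs' top is at 112.6 mm with centre and angle as at the start. In the last pictures the square-headed stub, the pink pair and the other things look unmoved, and the robot was clear of everything.
- **Disagreement:** While gripping the head, the finger opening read about 37 mm instead of the expected 40 mm. The pictures showed the head held and centred, and nothing slipped.

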